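# Cycle the suction manifold's slide valve and fit the right socket to its gland nut

## Robot

A 6-joint arm with a two-finger parallel gripper is mounted at the origin on a cart in front of the work surface, level with it; the furniture and walls round the work are solid. World frame = base frame: x ahead of the robot, y to its left, z up, the work surface at z = 0. Lengths are in m, angles in rad, forces in N, time in s.
With the tool pointing down it reaches from about 0.25 to 0.725 m from the base axis. Payload 4 kg.
Tool frame: the origin (TCP) lies midway between the tips of the shut fingers; the grasp point (between the pads) lies 19 mm behind it (bot.grip_point_offset is the distance from the TCP to the grasp point, in m); z points along the fingers, y is the line along which they close (so a half turn about z gives the same grasp; the last joint's range is limited). The gripper opens to 85 mm and grips with 20 to 120 N. Pads are 22 mm wide; open, the fingers measure 114 mm over their backs; the gripper's body (76 mm by 85 mm) begins 54 mm behind the grasp point. The pads swing forward as they close: fully open they stand 13 mm farther back than shut.
Start: joints at [-1.246, 0.241, 0.005, 1.335, 0, 1.571], TCP at [0.16, -0.474, 0.231] pointing down, gripper open.
Joint ranges: [-2.72, 2.72], [-1.05, 1.87], [-1.09, 1.28], [-1.99, 2.15], [-1.42, 1.44], [-3.14, 3.14]. Speed limits (rad/s): [2.79, 2.79, 3.14, 3.14, 3.14, 3.14].

## Interface

Orientations are given as a unit quaternion [x, y, z, w].
In Python, from workcell import bot gives the robot as it stands.
- The arm moves only by the tool step_arm, never from a script. Its argument "targets" is text: rows parted by semicolons, each of 7 numbers parted by spaces: the opening, from -1 (shut) to 1 (fully open), so that 0 is half open, then the shift along the world's x, y, z normalised to -1 to 1, where 1 is 0.5 m, then the turn, a rotation vector about the world's x, y, z normalised to -1 to 1, where 1 is pi/4 rad. In form: gripper x y z wx wy wz; .... A call has 1 to 10 rows; each row is the pose to reach, as a shift and turn from the pose commanded when the call began; what a row does not reach only later rows make up. A row lasts 1/12 s, in which the tool goes at most 41.7 mm and 7.16 degrees, less where a joint would pass 70% of its speed; a pose out of reach is approached as far as the arm can. A call with a number of a shift or a turn outside -1 to 1 is refused whole. A call with a gripper value outside its range is refused whole. The fingers move at their own pace and stop on an object; the grip force is fixed at half the most. Time passes only in rows, so rows that repeat a pose let the fingers close. It gives the time, the measured TCP pose, the force, the opening and the grip force at its end, in the units of the state.
- bot.get_obs(): the state, without advancing time (a new reading comes with each control period).
- bot.camera(name): name is "scene" or "top" or "wrist"; returns the picture (420x560x3 uint8, red, green, blue); there is no depth.
- bot.camera_info(name): a dict with "vertical_fov" (degrees; the focal length in pixels is half the picture's height over the tangent of half this angle, whatever the lens; pixels are square), "cx", "cy" (the principal point, pixels), "pose" (4x4, takes a point from camera to world coordinates). Camera axes: x right, y up, looking along -z (the intrinsics and any distortion apply to the point x, -y, -z); pixel columns grow to the right and rows downward; lengths in m; the calibration is good to about 2 mm. The wrist camera is an equidistant fisheye: a pixel r from the principal point sees the ray r / f radians off the axis. A picture is of the moment at which its call begins: read the wrist's pose just before it. camera_info takes no time and is no camera call; for the wrist camera it gives the pose at the moment of the call.
- bot.job_done(): hands the job in; it is judged then, once.
The state is a dict: "clock": time; "joint_pos": joint angles; "joint_vel": joint speeds; "tau": joint torques, N m; "eef_pos": TCP position; "tool_rot": TCP orientation; "ft_force": force on the tool from outside, world axes, zero at the start; "ft_torque": the same for the moment, N m; "grip_width": finger opening in m; "grasp_force": force on a finger pad.
Only numpy, scipy, OpenCV 4.12 (cv2) and the standard library are available. Lean on these libraries where they do the work, as an engineer would, in place of code of your own. Each camera call takes 0.05 s, during which the arm holds its last target. There are 200 camera calls.

## Task

Vent the suction manifold: pull its black slide-valve knob all the way out to the stop, then push it fully home. Then find, by trying them, which of the three steel sockets from the blue tray goes fully down over the hex nut of the middle port (on the red plate, behind the knob), and finish while still gripping that socket, upright and fully seated on the nut, ready to turn; do not let go of it. Stand any socket that does not fit upright in the blue tray again, and leave the bottle, gel pot, tape roll and lancet carton where they are.

Things in the scene. Friction and masses are not known exactly. Their poses are not given: they have to be found in the camera images.
- manifold: Fixed aluminium block 80 x 214 mm, 66 mm high, on a 100 x 230 mm base plate; origin under its centre, x to its back (knob in front, at -x), z up. On top, 68 mm apart along y: three brass hex nuts 14 mm high, each in a round steel collar of the same height (wall 3 mm): 11, 18 and 25 mm across flats, collar bores 24, 32 and 40 mm. Which is in which port differs each run and is not told.
- port (a point): Middle port (red plate, straight behind the knob): point on the nut's axis on the block's top, where the foot of a seated socket rests. Axes as the manifold's; two opposite nut corners lie on its x line. A socket too small stops on the nut's top, one too large on the collar's top, both 14 mm above this point; only the matching one goes down to it.
- knob (a joint): Slide-valve knob: 0 = fully home, grows as it is pulled out along the manifold's -x (level), stop at 0.040 m. A spring detent holds it at either end: about 4 N to leave an end; past half-way (0.020) it snaps over to the other end.
- knob_grip (a point): Middle of the knob's black grip, a plain cylinder 26 mm across and 24 mm long lying along the manifold's x, 48 mm above the work surface; when home its middle is 39 mm in front of the block's front face. It moves with the knob. Can be pinched from above across the manifold's y.
- socket_tray: Fixed blue tray 90 x 256 mm (x, y), walls 4 mm thick and 14 mm high, floor 4 mm thick, two low dividers making three bays in a row along y (bay centres 84 mm apart); origin under its centre. One socket stands in each bay, mouth down, which one where differs; a grip closing along the tray's x keeps clear of the neighbours.
- socket_small: The small steel socket, 74 mm tall, 0.12 kg: barrel 21 mm across up to 24 mm height, hex mouth 13.4 mm across flats, 18 mm deep, in its foot (for the 11 mm nut); above, a square shank 20 x 20 mm to hold. Origin at the foot's centre, z up its axis, x, y square to the shank. Two mouth corners lie on its x line: it fits when its yaw equals the manifold's modulo 60 degrees, give or take 5.
- socket_medium: The medium steel socket, 74 mm tall, 0.12 kg: barrel 29 mm across up to 24 mm height, hex mouth 20.4 mm across flats, 18 mm deep, in its foot (for the 18 mm nut); above, a square shank 20 x 20 mm to hold. Origin at the foot's centre, z up its axis, x, y square to the shank. Two mouth corners lie on its x line: it fits when its yaw equals the manifold's modulo 60 degrees, give or take 5.
- socket_large: The large steel socket, 74 mm tall, 0.12 kg: barrel 37 mm across up to 24 mm height, hex mouth 27.4 mm across flats, 18 mm deep, in its foot (for the 25 mm nut); above, a square shank 20 x 20 mm to hold. Origin at the foot's centre, z up its axis, x, y square to the shank. Two mouth corners lie on its x line: it fits when its yaw equals the manifold's modulo 60 degrees, give or take 5.
- iodine: Bystander: brown bottle with white cap, 49 mm across, 122 mm tall; origin at the centre of its foot. Leave it alone.
- gel_pot: Bystander: blue gel pot with white cap, 43 mm across, 60 mm tall; origin at the centre of its foot. Leave it alone.
- tape: Bystander: roll of beige tape lying flat, 104 mm across, 25 mm high; origin under its centre. Leave it alone.
- lancets: Bystander: small upright white and green carton, 31 x 47 x 72 mm; origin under its centre. Leave it alone.
Not all that is in view belongs to the job. What is shaped like the socket_small but purple is not meant.

How it is judged:
On the way, in this order (a step that is already met when the one before it is completed fails the run):
1. the knob has been pulled out to its stop (value of joint knob above 0.036 m), for 0.1 s.
2. the knob has been pushed fully home (value of joint knob below 0.003 m), for 0.2 s.
3. the socket that fits is held fully seated on the middle port's nut (((z of socket_small in the frame of port below 0.004 m and horizontal distance between socket_small and port below 0.005 m and angle between socket_small's own z axis and vertical below 0.1 rad and contact force between the fingers and socket_small above 1 N) or (z of socket_medium in the frame of port below 0.004 m and horizontal distance between socket_medium and port below 0.005 m and angle between socket_medium's own z axis and vertical below 0.1 rad and contact force between the fingers and socket_medium above 1 N) or (z of socket_large in the frame of port below 0.004 m and horizontal distance between socket_large and port below 0.005 m and angle between socket_large's own z axis and vertical below 0.1 rad and contact force between the fingers and socket_large above 1 N))), for 0.3 s.
At the end, for the whole second after the job is handed in: One socket is gripped (over 1 N), its foot under 4 mm above the middle port's seat, within 5 mm of the nut's axis and 0.1 rad of upright; the other two stand upright (0.15 rad) on the blue tray's floor; the knob is home to within 3 mm (value of joint knob below 0.003 m and (((z of socket_small in the frame of port below 0.004 m and horizontal distance between socket_small and port below 0.005 m and angle between socket_small's own z axis and vertical below 0.1 rad and contact force between the fingers and socket_small above 1 N) and (z of socket_medium in the frame of socket_tray between 0 and 0.009 m and angle between socket_medium's own z axis and vertical below 0.15 rad and x of socket_medium in the frame of socket_tray between -0.045 and 0.045 m and y of socket_medium in the frame of socket_tray between -0.128 and 0.128 m) and (z of socket_large in the frame of socket_tray between 0 and 0.009 m and angle between socket_large's own z axis and vertical below 0.15 rad and x of socket_large in the frame of socket_tray between -0.045 and 0.045 m and y of socket_large in the frame of socket_tray between -0.128 and 0.128 m)) or ((z of socket_medium in the frame of port below 0.004 m and horizontal distance between socket_medium and port below 0.005 m and angle between socket_medium's own z axis and vertical below 0.1 rad and contact force between the fingers and socket_medium above 1 N) and (z of socket_small in the frame of socket_tray between 0 and 0.009 m and angle between socket_small's own z axis and vertical below 0.15 rad and x of socket_small in the frame of socket_tray between -0.045 and 0.045 m and y of socket_small in the frame of socket_tray between -0.128 and 0.128 m) and (z of socket_large in the frame of socket_tray between 0 and 0.009 m and angle between socket_large's own z axis and vertical below 0.15 rad and x of socket_large in the frame of socket_tray between -0.045 and 0.045 m and y of socket_large in the frame of socket_tray between -0.128 and 0.128 m)) or ((z of socket_large in the frame of port below 0.004 m and horizontal distance between socket_large and port below 0.005 m and angle between socket_large's own z axis and vertical below 0.1 rad and contact force between the fingers and socket_large above 1 N) and (z of socket_small in the frame of socket_tray between 0 and 0.009 m and angle between socket_small's own z axis and vertical below 0.15 rad and x of socket_small in the frame of socket_tray between -0.045 and 0.045 m and y of socket_small in the frame of socket_tray between -0.128 and 0.128 m) and (z of socket_medium in the frame of socket_tray between 0 and 0.009 m and angle between socket_medium's own z axis and vertical below 0.15 rad and x of socket_medium in the frame of socket_tray between -0.045 and 0.045 m and y of socket_medium in the frame of socket_tray between -0.128 and 0.128 m)))); the arm keeps its last pose, push and grip.
It fails at once if the bottle was moved more than 30 mm or tipped (distance of iodine from where it was at the start of the episode above 0.03 m or angle between iodine's own z axis and vertical above 0.4 rad).
It fails at once if the gel pot was moved more than 30 mm or tipped (distance of gel_pot from where it was at the start of the episode above 0.03 m or angle between gel_pot's own z axis and vertical above 0.4 rad).
It fails at once if the tape roll was moved more than 30 mm or tipped (distance of tape from where it was at the start of the episode above 0.03 m or angle between tape's own z axis and vertical above 0.4 rad).
It fails at once if the lancet carton was moved more than 30 mm or tipped (distance of lancets from where it was at the start of the episode above 0.03 m or angle between lancets's own z axis and vertical above 0.4 rad).
It also fails if it takes over 72 s, if anything falls off the work surface, if the arm or the gripper's body presses on something with over 40 N, if the wrist force passes 120 N, or if a joint passes its speed limit or range.

## Working session

There is one attempt and no reset: what is moved stays moved. The work goes in short steps, Python scripts to look and compute and a tool call to move; the robot and the scene stay as the last step left them, time stands still between calls to the robot, and variables do not carry over. Pictures are saved under pics/ and viewed, at most 10 in all, crops included, and the job is handed in when it is done.

Besides the shell and the picture viewer there is one more tool, called after "Call:" as name(argument=value, ...) on one line, values as JSON. step_arm: Moves the arm, as the interface text tells. Scaled input: -1 to 1 covers 0.5 m each way for a shift and pi/4 rad each way for a turn. Its arguments: {"type":"object","properties":{"targets":{"type":"string"}},"required":["targets"]}

```bash
mkdir -p pics; python3 - <<'E'
from workcell import bot
import cv2,numpy as np
o=bot.get_obs();print(o['clock'],o['eef_pos'],o['tool_rot'],o['grip_width'])
for n in("top","scene"):
    im=bot.camera(n);cv2.imwrite(f"pics/{n}0.png",im[:,:,::-1]);i=bot.camera_info(n);print(n,i['vertical_fov'],i['cx'],i['cy'],np.round(i['pose'],4).tolist(), {k:v for k,v in i.items() if k not in('pose',)})
E
```

```text
0.0 [ 0.15935394 -0.47325636  0.23043041] [ 9.86842809e-01  1.61679231e-01 -1.67945710e-04 -1.03379085e-03] 0.08529005385462766
top 49.80435149799295 279.7669134888005 214.79422121547654 [[-0.024, 0.9989, -0.0403, 0.4557], [-0.9995, -0.0232, 0.0195, -0.0029], [0.0185, 0.0407, 0.999, 1.2463], [0.0, 0.0, 0.0, 1.0]] {'vertical_fov': 49.80435149799295, 'cx': 279.7669134888005, 'cy': 214.79422121547654}
scene 42.245188149397066 282.2914315453811 210.40809246164005 [[-0.6893, 0.4733, -0.5485, -0.2027], [-0.7243, -0.4322, 0.5372, 0.6837], [0.0172, 0.7675, 0.6408, 0.9101], [0.0, 0.0, 0.0, 1.0]] {'vertical_fov': 42.245188149397066, 'cx': 282.2914315453811, 'cy': 210.40809246164005}
```

View pics/top0.png

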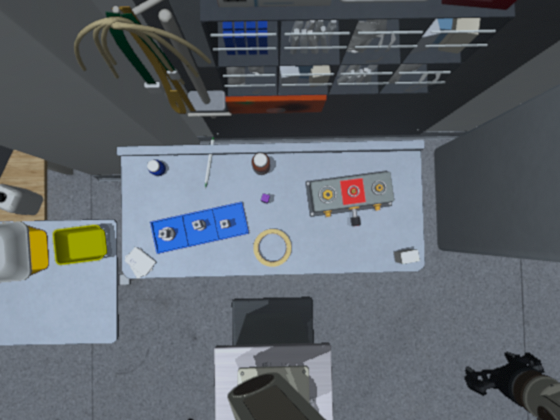

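View pics/scene0.png

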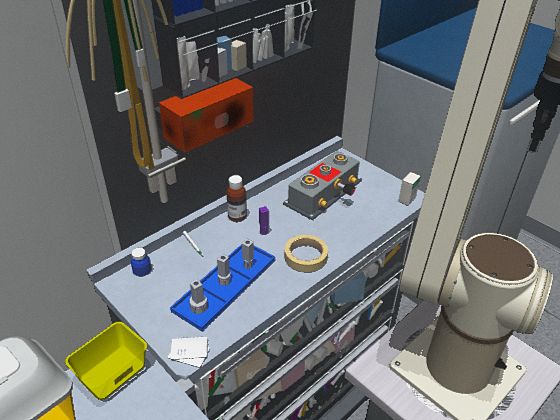

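Top view: blue tray around (200,227) with three steel sockets at (167,233), (200,225) and (226,223). The manifold is at (350,193), with its red plate at (353,191) and black knob at (355,220). Lookalikes:
- Purple socket-shaped thing at (265,198): decoy.
- Sockets: the steel ones in the tray.
- Knob: the black one at (355,220). The brass fittings at (328,213) and (377,207) are not it.

```bash
cat > h.py <<'E'
from workcell import bot
import cv2,numpy as np
def ray(n,u,v,info=None):
    i=info or bot.camera_info(n);f=210/np.tan(np.radians(i['vertical_fov'])/2)
    x,y=(u-i['cx'])/f,(v-i['cy'])/f
    if n=='wrist':
        r=np.hypot(x,y);s=np.sin(r)/r if r>1e-9 else 1;d=np.array([x*s,-y*s,-np.cos(r)])
    else:d=np.array([x,-y,-1])
    P=np.array(i['pose']);return P[:3,3],P[:3,:3]@d
def onz(n,u,v,z,info=None):
    c,d=ray(n,u,v,info);return c+d*(z-c[2])/d[2]
def proj(n,p,info=None):
    i=info or bot.camera_info(n);f=210/np.tan(np.radians(i['vertical_fov'])/2)
    P=np.array(i['pose']);q=P[:3,:3].T@(np.asarray(p)-P[:3,3]);x,y,z=q[0],-q[1],-q[2]
    if n=='wrist':
        r=np.hypot(x,y);t=np.arctan2(r,z);return i['cx']+f*t*x/r,i['cy']+f*t*y/r
    return i['cx']+f*x/z,i['cy']+f*y/z
def hsv(im):return cv2.cvtColor(im,cv2.COLOR_RGB2HSV)
def mask(h,lo,hi,roi=None):
    m=cv2.inRange(h,np.array(lo),np.array(hi))
    if roi:
        k=np.zeros_like(m);x0,y0,x1,y1=roi;k[y0:y1,x0:x1]=255;m&=k
    return m
E
cat > m.py <<'E'
from h import *
im=cv2.imread('pics/top0.png')[:,:,::-1].copy();h=hsv(im)
def rect(m,z):
    c=max(cv2.findContours(m,0,2)[0],key=cv2.contourArea)
    w=np.array([onz('top',*p[0],z)[:2] for p in c],np.float32)
    return cv2.minAreaRect(w)
print('tray',rect(mask(h,(100,120,60),(125,255,255),(145,198,255,258)),.014))
print('red',rect(mask(h,(0,150,100),(6,255,255),(330,170,375,212)),.067))
print('knob',rect(mask(h,(0,0,0),(180,255,60),(345,208,365,232)),.055))
for n,p,z in[('sL',(167,233),.078),('sM',(200,225),.078),('sR',(226,223),.078),('nL',(328,194),.08),('nM',(353,191),.08),('nR',(379,188),.08),('manTL',(308,182),0),('purple',(265,198),.07),('tape',(272,247),.025),('iod',(261,160),.122),('kn',(355,221),.05),('lan',(408,257),.07)]:
    print(n,np.round(onz('top',*p,z),3))
E
python3 m.py; python3 - <<'E'
from h import *
i=bot.camera_info('wrist');print(i)
E
```

```text
tray ((0.4764368534088135, 0.192716583609581), (0.08890197426080704, 0.2554369568824768), 11.128982543945312)
red ((0.5608699321746826, -0.2179080843925476), (0.06031935662031174, 0.05675595998764038), 5.875528335571289)
knob ((0.4826081693172455, -0.2258101850748062), (0.018577607348561287, 0.015863412991166115), 88.6478042602539)
sL [0.463 0.265 0.078]
sM [0.481 0.18  0.078]
sR [0.485 0.113 0.078]
nL [ 0.554 -0.152  0.08 ]
nM [ 0.56  -0.217  0.08 ]
nR [ 0.566 -0.285  0.08 ]
manTL [ 0.595 -0.108  0.   ]
purple [0.548 0.012 0.07 ]
tape [ 0.419 -0.004  0.025]
iod [0.639 0.019 0.122]
kn [ 0.483 -0.225  0.05 ]
lan [ 0.385 -0.357  0.07 ]
{'vertical_fov': 65.70646984690485, 'cx': 283.2792873964045, 'cy': 206.41167976689127, 'pose': array([[ 0.31869357,  0.90014373,  0.29694388,  0.23555147],
       [-0.94785498,  0.30341468,  0.09752167, -0.44759674],
       [-0.00231361, -0.31253927,  0.94990202,  0.3729947 ],
       [ 0.        ,  0.        ,  0.        ,  1.        ]])}
```

Call:
step_arm(targets="1 0.646 0.497 -0.06 0 0 -0.298;1 0.646 0.497 -0.06 0 0 -0.298;1 0.646 0.497 -0.06 0 0 -0.298;1 0.646 0.497 -0.06 0 0 -0.298;1 0.646 0.497 -0.06 0 0 -0.298;1 0.646 0.497 -0.06 0 0 -0.298;1 0.646 0.497 -0.06 0 0 -0.298;1 0.646 0.497 -0.06 0 0 -0.298;1 0.646 0.497 -0.06 0 0 -0.298;1 0.646 0.497 -0.06 0 0 -0.298")

```text
clock: 0.93
eef_pos: [0.4828, -0.2243, 0.2009]
tool_rot: [0.999, 0.045, -0.0, -0.0]
ft_force: [-0.0, -0.1, 0.5]
grip_width: 0.0856
grasp_force: 0.0
```

Call:
step_arm(targets="1 0 0 0 0 0 0;1 0 0 0 0 0 0")

```text
clock: 1.1
eef_pos: [0.4827, -0.224, 0.2003]
tool_rot: [0.999, 0.048, -0.001, -0.0]
ft_force: [-0.1, -0.4, -0.9]
grip_width: 0.0853
grasp_force: 0.0
```

```bash
python3 - <<'E'
from h import *
o=bot.get_obs();print(o['clock'],o['eef_pos'],o['tool_rot'],o['joint_pos'])
i=bot.camera_info('wrist');im=bot.camera('wrist');cv2.imwrite('pics/w1.png',im[:,:,::-1])
import pickle;pickle.dump(i,open('w1.pkl','wb'))
for p in[(.56,-.217,.08),(.482,-.225,.048)]:print(proj('wrist',p,i))
E
```

```text
1.1 [ 0.48274579 -0.22400343  0.20025164] [ 9.98859124e-01  4.77435502e-02 -9.22626932e-04 -3.89915346e-04] [-4.34357255e-01  3.20685211e-01  3.21561967e-02  1.28426381e+00
 -1.64624775e-04  2.61171210e+00]
(np.float64(284.5141199253738), np.float64(106.11658545921173))
(np.float64(284.9592698536449), np.float64(190.08492968045314))
```

View pics/w1.png

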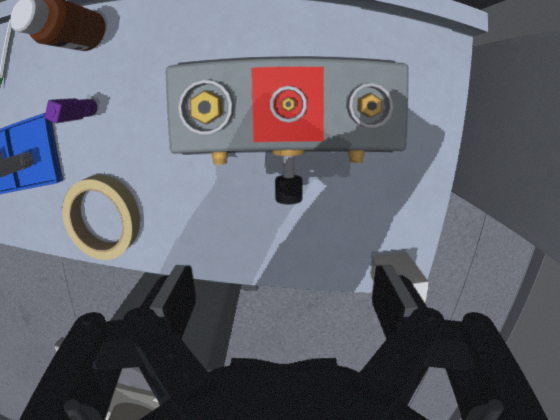

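The wrist view shows the red plate with the smallest nut at (288,104). The larger nuts are at (206,107) and (371,105), and the knob grip is at (288,189). Next I refine these by masks.

```bash
python3 - <<'E'
from h import *
import pickle
i=pickle.load(open('w1.pkl','rb'));im=cv2.imread('pics/w1.png')[:,:,::-1].copy();h=hsv(im)
def mid(m):
    c=max(cv2.findContours(m,0,2)[0],key=cv2.contourArea);return cv2.minAreaRect(c)
N=[]
for n,r in[('L',(185,85,230,128)),('M',(278,94,299,114)),('R',(355,90,388,120))]:
    (c,s,a)=mid(mask(h,(18,90,60),(32,255,255),r));p=onz('wrist',*c,.08,i);N.append(p);print(n,c,s,np.round(p,4))
c,s,a=mid(mask(h,(0,120,80),(8,255,255),(240,60,335,148)));print('red',c,s,a,np.round(onz('wrist',*c,.067,i),4))
d=N[0]-N[2];print('yaw',np.degrees(np.arctan2(-d[0],d[1])),np.linalg.norm(d),'mid',(N[0]+N[2])/2)
m=mask(h,(0,0,0),(180,255,70),(270,176,308,206));c,s,a=mid(m);x,y,w,hh=cv2.boundingRect(m);print('knob',c,s,x,y,w,hh)
for v in(y,c[1],y+hh):print(np.round(onz('wrist',c[0],v,.055,i),4))
E
```

```text
L (206.0, 107.0) (32.0, 30.0) [ 0.5548 -0.1537  0.08  ]
M (288.0, 104.0) (12.0, 12.0) [ 0.562  -0.2196  0.08  ]
R (369.0, 105.0) (22.0, 22.0) [ 0.5693 -0.2851  0.08  ]
red (287.5, 103.99998474121094) (70.99998474121094, 73.99998474121094) -0.0 [ 0.5619 -0.2194  0.067 ]
yaw 6.316430114425042 0.13219955856245527 mid [ 0.56203985 -0.21935651  0.08      ]
knob (288.5, 189.5) (27.0, 27.0) 275 176 28 28
[ 0.4974 -0.2267  0.055 ]
[ 0.4848 -0.228   0.055 ]
[ 0.4709 -0.2294  0.055 ]
```

Call:
step_arm(targets="0.2 0.002 -0.008 0 0 0 0.011;0.2 0.002 -0.008 -0.08 0 0 0.011;0.2 0.002 -0.008 -0.16 0 0 0.011;0.2 0.002 -0.008 -0.24 0 0 0.011;0.2 0.002 -0.008 -0.3 0 0 0.011;0.2 0.002 -0.008 -0.338 0 0 0.011;0.2 0.002 -0.008 -0.338 0 0 0.011;-1 0.002 -0.008 -0.338 0 0 0.011;-1 0.002 -0.008 -0.338 0 0 0.011;-1 0.002 -0.008 -0.338 0 0 0.011")

```text
clock: 1.98
eef_pos: [0.4824, -0.2286, 0.0342]
tool_rot: [0.999, 0.05, 0.001, -0.002]
ft_force: [-1.7, 6.8, -0.4]
grip_width: 0.0239
grasp_force: 58.8
```

Call:
step_arm(targets="-1 0 0 0 0 0 0;-1 0 0 0 0 0 0;-1 0 0 0 0 0 0;-1 0 0 0 0 0 0")

```text
clock: 2.32
eef_pos: [0.4824, -0.2286, 0.0342]
tool_rot: [0.999, 0.05, 0.0, -0.002]
ft_force: [-1.7, 6.0, 0.6]
grip_width: 0.0241
grasp_force: 58.9
```

Call:
step_arm(targets="-1 -0.02 -0.002 0 0 0 0;-1 -0.04 -0.004 0 0 0 0;-1 -0.06 -0.006 0 0 0 0;-1 -0.08 -0.008 0 0 0 0;-1 -0.086 -0.009 0 0 0 0;-1 -0.086 -0.009 0 0 0 0;-1 -0.086 -0.009 0 0 0 0;-1 -0.086 -0.009 0 0 0 0")

```text
clock: 2.98
eef_pos: [0.4426, -0.233, 0.0342]
tool_rot: [0.999, 0.05, 0.004, -0.002]
ft_force: [6.0, 7.1, -4.6]
grip_width: 0.0241
grasp_force: 60.4
```

```bash
python3 - <<'E'
from h import *
im=bot.camera('wrist');cv2.imwrite('pics/w2.png',im[:,:,::-1])
E
```

```text
(no output)
```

View pics/w2.png

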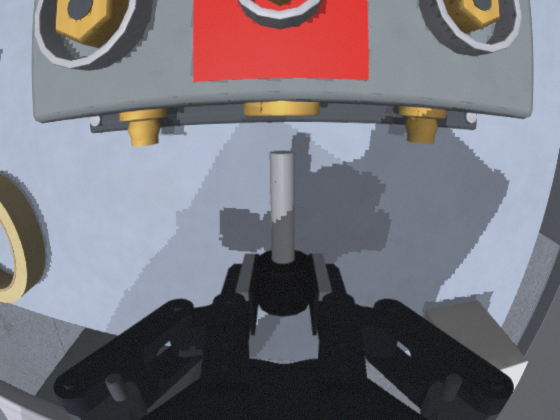

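The knob is pulled out: it travelled 40 mm and resists with 6 N at the stop. The stem is bare from (282,152) to (283,262). Now I push it home.

Call:
step_arm(targets="-1 0.02 0.002 0 0 0 0;-1 0.04 0.004 0 0 0 0;-1 0.06 0.006 0 0 0 0;-1 0.08 0.008 0 0 0 0;-1 0.09 0.0095 0 0 0 0;-1 0.092 0.0095 0 0 0 0;-1 0.092 0.0095 0 0 0 0;-1 0.092 0.0095 0 0 0 0;-1 0.092 0.0095 0 0 0 0")

```text
clock: 3.78
eef_pos: [0.4824, -0.2285, 0.034]
tool_rot: [0.999, 0.05, -0.002, -0.001]
ft_force: [-8.9, 4.3, 6.4]
grip_width: 0.0239
grasp_force: 61.9
```

Call:
step_arm(targets="0.2 -0.006 0 0 0 0 0;0.2 -0.006 0 0 0 0 0;0.2 -0.006 0 0 0 0 0;0.2 -0.006 0 0.08 0 0 0;0.2 -0.006 0 0.16 0 0 0;1 -0.006 0 0.24 0 0 0.1;1 -0.006 0.05 0.32 0 0 0.25;1 -0.006 0.1 0.4 0 0 0.4;1 -0.006 0.18 0.42 0 0 0.55;1 -0.006 0.26 0.42 0 0 0.7")

```text
clock: 4.62
eef_pos: [0.486, -0.1064, 0.248]
tool_rot: [0.947, 0.32, 0.005, 0.003]
ft_force: [1.0, 0.1, -0.0]
grip_width: 0.0852
grasp_force: 0.0
```

Call:
step_arm(targets="1 0 0.08 0 0 0 0.15;1 0 0.16 0 0 0 0.3;1 0 0.24 0 0 0 0.45;1 0 0.32 0 0 0 0.6;1 0 0.4 0 0 0 0.75;1 0 0.4 0 0 0 0.9;1 0 0.4 0 0 0 1;1 0 0.4 0 0 0 1;1 0 0.4 0 0 0 1")

```text
clock: 5.37
eef_pos: [0.4833, 0.0946, 0.2428]
tool_rot: [0.754, 0.657, 0.001, 0.001]
ft_force: [0.1, -0.1, 0.4]
grip_width: 0.0854
grasp_force: 0.0
```

Call:
step_arm(targets="1 0 0 0 0 0 0.15;1 0 0 0 0 0 0.3;1 0 0 0 0 0 0.43;1 0 0 0 0 0 0.43;1 0 0 0 0 0 0.43")

```text
clock: 5.78
eef_pos: [0.4831, 0.0937, 0.2423]
tool_rot: [0.634, 0.773, 0.0, 0.0]
ft_force: [0.6, 0.7, 0.2]
grip_width: 0.0852
grasp_force: 0.0
```

```bash
python3 - <<'E'
from h import *
import pickle
o=bot.get_obs();print(o['clock'],o['eef_pos'],o['tool_rot'],o['joint_pos'])
i=bot.camera_info('wrist');im=bot.camera('wrist');cv2.imwrite('pics/w3.png',im[:,:,::-1]);pickle.dump(i,open('w3.pkl','wb'))
E
```

```text
5.7833 [0.48308006 0.09369387 0.24234768] [6.34432223e-01 7.72978366e-01 3.30651221e-04 2.99576424e-04] [ 1.91596844e-01  2.19624476e-01  6.66856984e-03  1.35694893e+00
 -3.94340447e-05  1.56614452e+00]
```

View pics/w3.png

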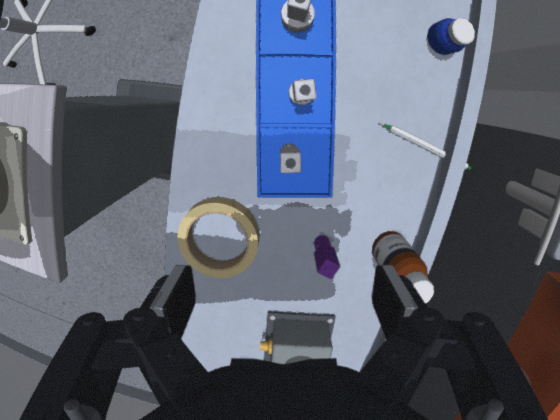

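The tray bays hold, from near to far, the small socket with its top at (290,162), the medium at (304,90) and the large at (298,12). The purple decoy at (326,257) stays outside the tray. Next I measure the small socket in a close crop.

```bash
python3 - <<'E'
from h import *
import pickle
i=pickle.load(open('w3.pkl','rb'));im=cv2.imread('pics/w3.png')
c=cv2.resize(im[60:200,250:345],None,fx=6,fy=4*1.0,interpolation=2) if 0 else cv2.resize(im[75:190,255:340],None,fx=5,fy=5,interpolation=cv2.INTER_NEAREST)
cv2.imwrite('pics/c3.png',c)
for u,v in[(290,162),(304,90)]:print(np.round(onz('wrist',u,v,.078,i),4))
E
```

```text
[0.4848 0.1191 0.078 ]
[0.4839 0.1889 0.078 ]
```

View pics/c3.png

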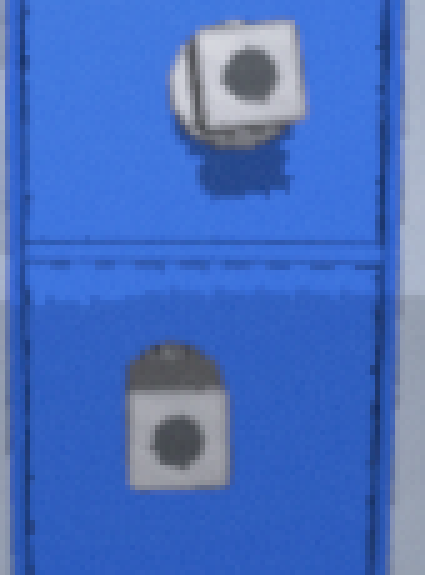

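Call:
step_arm(targets="0.4 0.005 0.049 0 0 0 0;0.4 0.005 0.049 -0.08 0 0 0;0.4 0.005 0.049 -0.16 0 0 0;0.4 0.005 0.049 -0.24 0 0 0;0.4 0.005 0.049 -0.32 0 0 0;0.4 0.005 0.049 -0.38 0 0 0;0.4 0.005 0.049 -0.413 0 0 0;0.4 0.005 0.049 -0.413 0 0 0;0.4 0.005 0.049 -0.413 0 0 0")

```text
clock: 6.58
eef_pos: [0.4847, 0.1185, 0.035]
tool_rot: [0.633, 0.774, -0.001, -0.001]
ft_force: [0.3, 0.4, -0.5]
grip_width: 0.0599
grasp_force: 0.0
```

```bash
python3 - <<'E'
from h import *
import pickle
o=bot.get_obs();print(o['clock'],o['eef_pos'],o['tool_rot'],o['ft_force'])
i=bot.camera_info('wrist');im=bot.camera('wrist');cv2.imwrite('pics/w4.png',im[:,:,::-1]);pickle.dump(i,open('w4.pkl','wb'))
e=o['eef_pos'];print(proj('wrist',[e[0],e[1],.078],i),proj('wrist',[.4857,.1182,.078],i))
E
```

```text
6.5833 [0.48470435 0.11852171 0.03500234] [ 6.33181573e-01  7.74002588e-01 -8.45164139e-04 -6.12318122e-04] [ 0.30938475  0.44291636 -0.47190803]
(np.float64(282.43322645032333), np.float64(324.43965145241657)) (np.float64(284.8020631073845), np.float64(325.4546538412088))
```

View pics/w4.png

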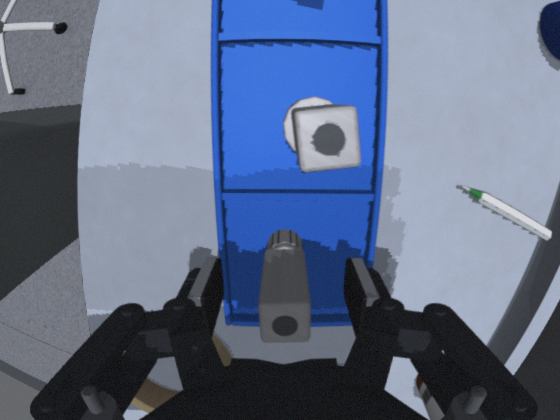

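The small socket is centred between the fingers, with its top at (285,324), where the projection puts it. Closing the fingers and lifting.

Call:
step_arm(targets="-1 0 0 0 0 0 0;-1 0 0 0 0 0 0;-1 0 0 0 0 0 0;-1 0 0 0 0 0 0;-1 0 0 0 0 0 0;-1 0 0 0.04 0 0 0;-1 0 0 0.12 0 0 0;-1 0 0 0.2 0 0 0;-1 0 0 0.28 0 0 0;-1 0 0 0.28 0 0 0")

```text
clock: 7.47
eef_pos: [0.4899, 0.12, 0.1839]
tool_rot: [0.632, 0.775, 0.006, 0.005]
ft_force: [0.6, 0.3, -0.2]
grip_width: 0.0194
grasp_force: 58.9
```

Call:
step_arm(targets="-1 0.154 -0.676 0.05 0 0 -0.12;-1 0.154 -0.676 0.05 0 0 -0.12;-1 0.154 -0.676 0.05 0 0 -0.12;-1 0.154 -0.676 0.05 0 0 -0.12;-1 0.154 -0.676 0.05 0 0 -0.12;-1 0.154 -0.676 0.05 0 0 -0.12;-1 0.154 -0.676 0.05 0 0 -0.12;-1 0.154 -0.676 0.05 0 0 -0.12;-1 0.154 -0.676 0.05 0 0 -0.12;-1 0.154 -0.676 0.05 0 0 -0.12")

```text
clock: 8.3
eef_pos: [0.5624, -0.2234, 0.1997]
tool_rot: [0.67, 0.742, -0.0, 0.0]
ft_force: [0.2, 0.4, -1.5]
grip_width: 0.0192
grasp_force: 58.9
```

Call:
step_arm(targets="-1 0 0 0 0 0 0;-1 0 0 0 0 0 0")

```text
clock: 8.47
eef_pos: [0.5616, -0.2182, 0.1998]
tool_rot: [0.668, 0.744, -0.0, -0.001]
ft_force: [0.2, 0.6, -1.4]
grip_width: 0.0191
grasp_force: 58.9
```

```bash
python3 - <<'E'
from h import *
import pickle
o=bot.get_obs();print(o['clock'],o['eef_pos'],o['tool_rot'],o['ft_force'],o['joint_pos'])
q=o['tool_rot'];print(np.degrees(2*np.arctan2(q[1],q[0])))
i=bot.camera_info('wrist');im=bot.camera('wrist');cv2.imwrite('pics/w5.png',im[:,:,::-1]);pickle.dump(i,open('w5.pkl','wb'))
e=o['eef_pos']
for p in[(.562,-.2195,.08),(e[0],e[1],e[2]-.031),(e[0],e[1],e[2]+.043)]:print(proj('wrist',p,i))
E
```

```text
8.4667 [ 0.56162282 -0.21819948  0.1998431 ] [ 6.68019692e-01  7.44143025e-01 -8.03971233e-05 -9.18172768e-04] [ 0.20178585  0.58059586 -1.36264003] [-3.70818092e-01  4.61240473e-01  2.40978873e-01  1.35230964e+00
  4.97700154e-04  1.09227104e+00]
96.17114221949795
(np.float64(283.72488369672675), np.float64(201.83847395503753))
(np.float64(283.13547563828973), np.float64(244.6212667139254))
(np.float64(282.5725087601112), np.float64(324.34512812596597))
```

View pics/w5.png

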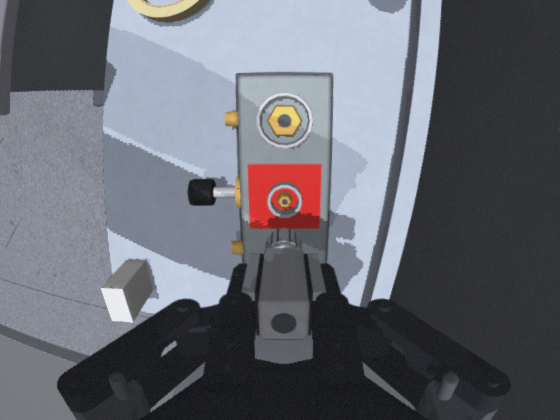

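The small socket is held upright with its top at (284,323). The middle nut is at (285,201), and the knob is home. A quick relative measurement removes the camera bias.

```bash
python3 - <<'E'
from h import *
import pickle
i=pickle.load(open('w5.pkl','rb'));im=cv2.imread('pics/w5.png')[:,:,::-1].copy();h=hsv(im)
def mid(m):
    c=max(cv2.findContours(m,0,2)[0],key=cv2.contourArea);return cv2.minAreaRect(c)
c,s,a=mid(mask(h,(18,90,60),(32,255,255),(275,190,296,213)));print('nut',c,s,onz('wrist',*c,.08,i))
c,s,a=mid(mask(h,(18,90,60),(32,255,255),(262,98,308,143)));print('nutL',c,s,onz('wrist',*c,.08,i))
g=cv2.cvtColor(im,cv2.COLOR_RGB2GRAY)
print(g[300:346:3,285]);print(g[310,250:322:2]);print(g[333,250:322:2]);print(g[245,256:316:2]);print(g[225:262:2,285])
m=mask(cv2.merge([g]*3),(0,)*3,(70,)*3,(268,312,300,333));print(mid(m))
E
```

```text
nut (284.0, 199.5) (13.0, 12.0) [ 0.56200878 -0.21742218  0.08      ]
nutL (284.0, 120.5) (29.0, 32.0) [ 0.55490811 -0.1517589   0.08      ]
[ 88 104 103 105 101  52  53  52  51  50  51  80 106  78  95  97]
[ 28  24  24  35  67  97 106 107 106 106 107 106 106 103 105 101 106 104
 105 101 104 104 105 106 107 107 105 106  98  85  32  23  28  30  30  28]
[ 30  27  36  59  38  93 104 105 105 105 104 104 107 108 102  98  86  81
  88  98 102 104 101  99 101 104 105 100  97  52  54  42  28  29  27  28]
[107 107 106 108 101  61  77  74 108  88  90  95 123 145 140 126 112 105
  98  93  65  81  68 100 108 102  94  96  90  83]
[ 61  69  97  97  98  96 100  96 144 102 135 112  84  83  84  83  84  83
  83]
((283.0, 322.5), (19.0, 24.0), 90.0)
```

Call:
step_arm(targets="-1 -0.0014 -0.0006 -0.05 0 0 0;-1 -0.0014 -0.0006 -0.1 0 0 0;-1 -0.0014 -0.0006 -0.14 0 0 0;-1 -0.0014 -0.0006 -0.164 0 0 0;-1 -0.0014 -0.0006 -0.172 0 0 0;-1 -0.0014 -0.0006 -0.178 0 0 0;-1 -0.0014 -0.0006 -0.184 0 0 0;-1 -0.0014 -0.0006 -0.186 0 0 0;-1 -0.0014 -0.0006 -0.186 0 0 0")

```text
clock: 9.27
eef_pos: [0.562, -0.2183, 0.1085]
tool_rot: [0.668, 0.745, 0.0, 0.001]
ft_force: [-0.9, -0.7, -2.3]
grip_width: 0.0193
grasp_force: 59.1
```

Call:
step_arm(targets="-1 0 0 -0.006 0 0 0;-1 0 0 -0.012 0 0 0;-1 0 0 -0.018 0 0 0;-1 0 0 -0.018 0 0 0;-1 0 0 -0.018 0 0 0")

```text
clock: 9.68
eef_pos: [0.5617, -0.2192, 0.0991]
tool_rot: [0.668, 0.744, 0.0, 0.0]
ft_force: [-1.8, 1.8, 4.2]
grip_width: 0.0191
grasp_force: 59.7
```

Call:
step_arm(targets="-1 0 0 -0.003 0 0 0;-1 0 0 -0.006 0 0 0;-1 0 0 -0.006 0 0 0;-1 0 0 -0.006 0 0 0;-1 0 0 -0.006 0 0 0")

```text
clock: 10.1
eef_pos: [0.5617, -0.2192, 0.0989]
tool_rot: [0.668, 0.744, 0.001, 0.001]
ft_force: [-7.0, 3.4, 18.1]
grip_width: 0.0198
grasp_force: 61.9
```

```bash
python3 - <<'E'
from h import *
import pickle
o=bot.get_obs();print(o['clock'],o['eef_pos'],o['tool_rot'],o['ft_force'])
im=bot.camera('wrist');s=bot.camera('scene')
a=cv2.resize(im[180:400,170:400],(400,383));b=cv2.resize(s[130:230,270:375],(400,383))
cv2.imwrite('pics/f6.png',np.hstack([a,b])[:,:,::-1])
E
```

```text
10.1 [ 0.56174655 -0.21921479  0.09891228] [6.68129160e-01 7.44044399e-01 6.56747239e-04 9.62323355e-04] [-6.99240544  3.43921309 18.08837759]
```

View pics/f6.png

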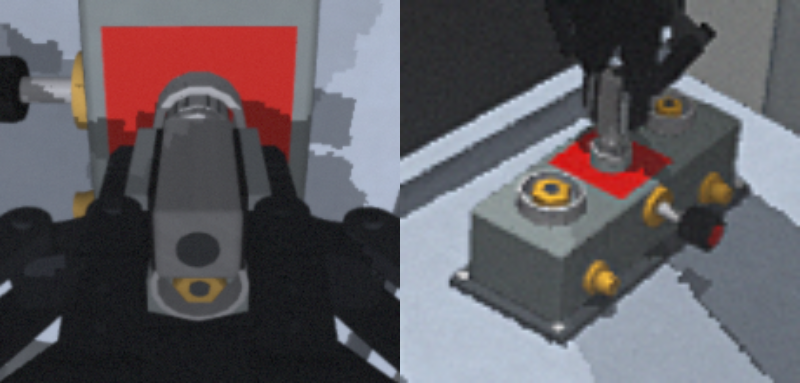

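The socket sits down inside the collar of the middle nut, with its foot below the collar rim in both views, and stops firmly at 18 N. I'll relieve the side force to confirm it has bottomed.

Call:
step_arm(targets="-1 -0.002 0.001 0 0 0 0;-1 -0.002 0.001 0 0 0 0.04;-1 -0.002 0.001 0 0 0 -0.04;-1 -0.002 0.001 0 0 0 0;-1 -0.002 0.001 0 0 0 0;-1 -0.002 0.001 0 0 0 0")

```text
clock: 10.7
eef_pos: [0.5624, -0.2196, 0.0989]
tool_rot: [0.668, 0.744, 0.001, 0.003]
ft_force: [-1.6, 1.0, 15.1]
grip_width: 0.0195
grasp_force: 61.3
```

```bash
python3 -c "
from workcell import bot
print(bot.job_done())"
```

```text
the job is handed in; nothing more can be done
None
```

I vented the knob (out to its stop, then home) and handed in the job with the small socket still gripped upright and, by the readings, fully seated on the middle nut; I tried only that one because the nut was plainly the smallest, and I haven't seen the verdict.

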